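Shut the red valve under the manifold cover

ROBOT

A 7-joint arm with a two-finger parallel gripper is mounted at the origin on a cart in front of the work surface, level with it; the furniture and walls round the work are solid. World frame = base frame: x ahead of the robot, y to its left, z up, the work surface at z = 0. Lengths are in m, angles in rad, forces in N, time in s.
With the tool pointing down it reaches from about 0.425 to 0.95 m from the base axis. Payload 4.7 kg.
Tool frame: the origin (TCP) lies on the mounting face of the last link; the fingertips stand 173 mm ahead of it and the grasp point (between the pads) lies 155 mm ahead of it; z points along the fingers, y is the line along which they close (so a half turn about z gives the same grasp; the last joint's range is limited). The gripper opens to 85 mm and grips with 20 to 120 N. Pads are 22 mm wide; open, the fingers measure 114 mm over their backs; the gripper's body (76 mm by 85 mm) begins 54 mm behind the grasp point. The pads swing forward as they close: fully open they stand 13 mm farther back than shut.
Start: joints at [-0.029, 0.469, -0.049, 1.532, 0.024, 1.141, -0.082], TCP at [0.675, 0, 0.405] pointing down, gripper open.
Joint ranges: [-2.59, 2.59], [-0.33, 1.99], [-1.39, 1.29], [0.1, 2.45], [-1.04, 4.18], [0.21, 1.99], [-2.66, 2.66]. Speed limits (rad/s): [2.57, 2.57, 3.14, 3.14, 3.14, 3.14, 3.14].

INTERFACE

Orientations are given as a 3x3 rotation matrix whose columns are the frame's x, y, z axes.
In Python, from station import status, viewer, env gives the robot as it stands.
- The arm moves only by the tool arm_command, never from a script. Its argument "targets" is one flat list of numbers, 5 for each row, row after row: the opening, from 0 (shut) to 1 (fully open), then the shift along the world's x, y, z in m, then the turn about the world's z in rad. A call has 1 to 8 rows; each row shifts and turns the commanded pose from where the row before left it; what a row does not reach is not made up. A row lasts 1/12 s, in which the tool goes at most 41.7 mm and 7.16 degrees, less where a joint would pass 70% of its speed; a pose out of reach is approached as far as the arm can. A call with a gripper value outside its range is refused whole. The fingers move at their own pace and stop on an object; "squeeze" is the grip in N (left out, the last holds). Time passes only in rows, so rows that do not move let the fingers close. It gives the time, the measured TCP pose, the force, the opening and the grip force at its end, in the units of the state.
- status.get_state(): the state, without advancing time (a new reading comes with each control period).
- viewer.capture(name): name is "scene" or "side" or "wrist"; returns the picture (400x640x3 uint8, red, green, blue); there is no depth.
- viewer.camera_model(name): a dict with "fx", "fy", "cx", "cy" (pixels), "xyz" and "rotation" of the camera in the world. Camera axes: x right, y up, looking along -z (the intrinsics and any distortion apply to the point x, -y, -z); pixel columns grow to the right and rows downward; lengths in m; the calibration is good to about 2 mm. A picture is of the moment at which its call begins: read the wrist's pose just before it. camera_model takes no time and is no camera call; for the wrist camera it gives the pose at the moment of the call.
- env.hand_in(): hands the job in; it is judged then, once.
The state is a dict: "t": time; "qpos": joint angles; "qd": joint speeds; "joint_torque": joint torques, N m; "position": TCP position; "orientation": TCP orientation; "ft_force": force on the tool from outside, world axes, zero at the start; "wrist_torque": the same for the moment, N m; "grip_width": finger opening in m; "grasp_force": force on a finger pad.
Only numpy, scipy, OpenCV 4.12 (cv2) and the standard library are available. Lean on these libraries where they do the work, as an engineer would, in place of code of your own. Each camera call takes 0.05 s, during which the arm holds its last target. There are 200 camera calls.

TASK

Shut off the red valve in the gas manifold box. Gently push the box's white sliding cover all the way back, away from the robot, then push the red handle clockwise (seen from above) as far as it goes, so that it lies squarely across its pipe. Only push with the fingertips and never grip or force the cover or handles; leave the blue handle and the tin, bottle and vial beside the box as they are.

Things in the scene. Friction and masses are not known exactly. Their poses are not given: they have to be found in the camera images.
- manifold: Grey metal gas manifold box, fixed to the bench, 280 (its x) x 300 (its y) x 75 mm high. Origin: centre of its underside; its x points away from the robot (turned by its yaw, which varies), z up. The front half (its x -140 to 0) is an open-topped valve well: inside from x -134 to 0 and y -145 to 145 mm, floor 20 mm above the bench, walls 75 mm high. The rear half is a closed housing 75 mm high. Low side rails (4 mm wide, to 87 mm high) run along both side edges.
- cover (a joint): Slide of the white cover, m, along the box's +x: 0 = shut over the well, 0.13 = pushed fully back over the housing, at its stop. It stays where it is left; it takes about 2 to 3 N to push. The cover is a plate 138 x 284 x 6 mm whose top is 83 mm above the bench, with a raised block 110 (box x) x 200 (box y) mm in its middle, top 105 mm above the bench.
- cover_push (a point): Centre of the upright front face (towards the robot; with a black rubber strip) of the raised block on the cover, 94 mm above the bench; it moves with the cover. The face is 200 mm wide and 22 mm high; the plate reaches 14 mm farther to the front beneath it.
- red_handle (a joint): Angle of the red valve handle, rad: 0 = open, pointing along the box's -x (to the front); grows clockwise seen from above; 1.571 = shut, at its stop, pointing along the box's +y (left). It stays where it is left; it takes about 1 to 2 N at 50 mm from the pivot.
- red_pivot (a point): Point on the vertical pivot axis of the red handle, 57 mm above the bench (half-way up the handle). The valve stands at box x -45 mm and box y either +60 or -60 mm (it varies).
- red_tip (a point): Free end of the red handle, 66 mm from the pivot, on its centre line, half-way up. The handle is a straight red bar 12 mm wide, 16 mm high, from 49 to 65 mm above the bench, with a hub of radius 11 mm. A copper pipe of radius 9 mm runs under it along the box's x, its top 41 mm above the bench.
- blue_handle (a joint): Angle of the blue handle, same meaning, size and make as the red one; it must stay as it is.
- blue_tip (a point): Free end of the blue handle, 66 mm from its pivot; its valve stands in the other place, 120 mm from the red one.
- tin: White-grey sample tin with lid, 68 mm across, 40 mm high, standing loose at the left of the box; origin: centre of its underside. To be left alone.
- bottle: Small dark reagent bottle, 49 mm across, 78 mm high, standing loose at the right of the box; origin: centre of its underside. To be left alone.
- vial: Small vial with a green cap, 23 mm across, 62 mm high, standing loose at the right of the box; origin: centre of its underside. To be left alone.

How it is judged:
On the way, in this order (a step that is already met when the one before it is completed fails the run):
1. the cover is pushed back while the red handle is still open (value of joint cover above 0.12 m and value of joint red_handle below 0.5 rad), for 0.2 s.
2. the red handle is pushed shut (value of joint red_handle above 1.47 rad), for 0.2 s.
At the end, for the whole second after the job is handed in: The cover is within 10 mm of its rear stop, the red handle within 0.1 rad (6 degrees) of its shut stop and at rest, the blue handle's end within 12 mm of where it was, and the tin, bottle and vial upright within 15 mm of where they stood (value of joint cover above 0.12 m and value of joint red_handle above 1.47 rad and velocity of joint red_handle below 0.05 rad/s and distance of blue_tip from where it was at the start of the episode below 0.012 m and distance of each of tin, bottle, vial from where it was at the start of the episode below 0.015 m and angle between each of tin, bottle, vial's own z axis and vertical below 0.2 rad); the robot touches nothing.
It fails at once if the blue handle is turned (its end moves 12 mm or more) (distance of blue_tip from where it was at the start of the episode above 0.012 m).
It fails at once if the red handle is gripped or forced (over 40 N from the fingers) (contact force between the fingers and red_handle above 40 N).
It fails at once if the cover is gripped or forced (over 40 N from the fingers) (contact force between the fingers and cover above 40 N).
It fails at once if the tin, bottle or vial is moved, lifted or tipped (distance of any of tin, bottle, vial from where it was at the start of the episode above 0.015 m or angle between any of tin, bottle, vial's own z axis and vertical above 0.2 rad).
It also fails if it takes over 45 s, if anything falls off the work surface, if the arm or the gripper's body presses on something with over 40 N, if the wrist force passes 120 N, or if a joint passes its speed limit or range.

## Working session

There is one attempt and no reset: what is moved stays moved. The work goes in short steps, Python scripts to look and compute and a tool call to move; the robot and the scene stay as the last step left them, time stands still between calls to the robot, and variables do not carry over. Pictures are saved under pics/ and viewed, at most 10 in all, crops included, and the job is handed in when it is done.

Besides the shell and the picture viewer there is one more tool, called after "Emit:" as name(argument=value, ...) on one line, values as JSON. arm_command: Moves the arm, as the interface text tells. Its arguments: {"type":"object","properties":{"targets":{"type":"array","items":{"type":"number"}},"squeeze":{"type":"number"}},"required":["targets"]}

```bash
mkdir -p pics; python3 - <<'E'
from station import status, viewer
import cv2,numpy as np
for n in("scene","side","wrist"):
    m=viewer.camera_model(n);print(n,{k:np.round(v,4).tolist() for k,v in m.items() if k!='distortion'},m.keys())
    cv2.imwrite(f"pics/{n}0.png",viewer.capture(n)[:,:,::-1])
s=status.get_state();print(s['t'],s['position'],s['orientation'])
E
```

```text
scene {'fx': 481.2216, 'fy': 481.2216, 'cx': 319.4981, 'cy': 195.2812, 'xyz': [-0.1619, 0.6525, 0.9592], 'rotation': [[-0.6232, 0.5244, -0.5802], [-0.782, -0.4068, 0.4723], [0.0116, 0.748, 0.6636]]} dict_keys(['fx', 'fy', 'cx', 'cy', 'xyz', 'rotation'])
side {'fx': 487.7301, 'fy': 487.7301, 'cx': 316.4489, 'cy': 199.8496, 'xyz': [0.0205, -0.8318, 0.5759], 'rotation': [[0.8494, 0.2355, -0.4723], [-0.5276, 0.3582, -0.7703], [-0.0123, 0.9035, 0.4285]]} dict_keys(['fx', 'fy', 'cx', 'cy', 'xyz', 'rotation'])
wrist {'fx': 300.277, 'fy': 300.277, 'cx': 321.345, 'cy': 197.8027, 'xyz': [0.6749, 0.0706, 0.3723], 'rotation': [[1.0, -0.0001, 0.0021], [-0.0005, 0.9603, 0.2791], [-0.0021, -0.2791, 0.9603]]} dict_keys(['fx', 'fy', 'cx', 'cy', 'xyz', 'rotation'])
0.15 [6.74814197e-01 4.04355486e-05 4.03936281e-01] [[-4.55248574e-05  9.99998937e-01 -1.45748871e-03]
 [ 9.99999999e-01  4.54953808e-05 -2.02573381e-05]
 [-2.01910076e-05 -1.45748963e-03 -9.99998938e-01]]
```

View pics/scene0.png

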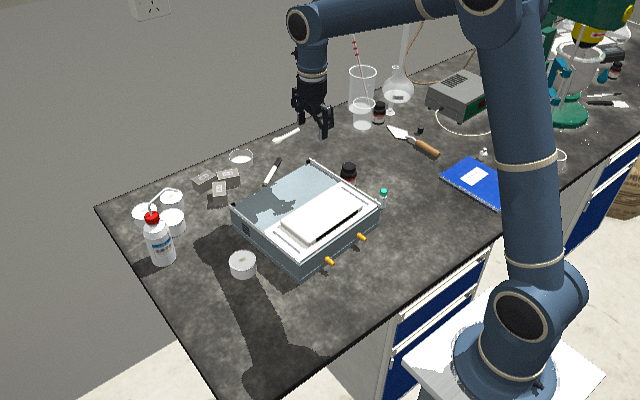

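View pics/wrist0.png

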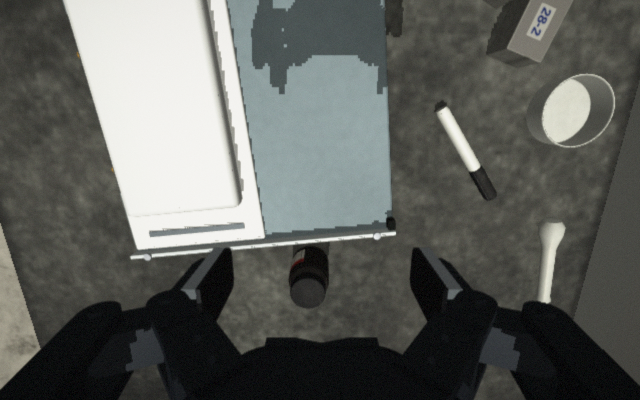

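The scene view shows the box with its corners near (232,210), (308,162), (380,205) and (300,275). The tin is at (242,264), the bottle at (348,172) and the vial at (383,192). I'll enlarge this for corner picking.

```bash
python3 - <<'E'
import cv2
a=cv2.imread("pics/scene0.png")[145:290,215:400];cv2.imwrite("pics/sc.png",cv2.resize(a,None,fx=4,fy=4,interpolation=cv2.INTER_CUBIC))
E
```

```text
(no output)
```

View pics/sc.png

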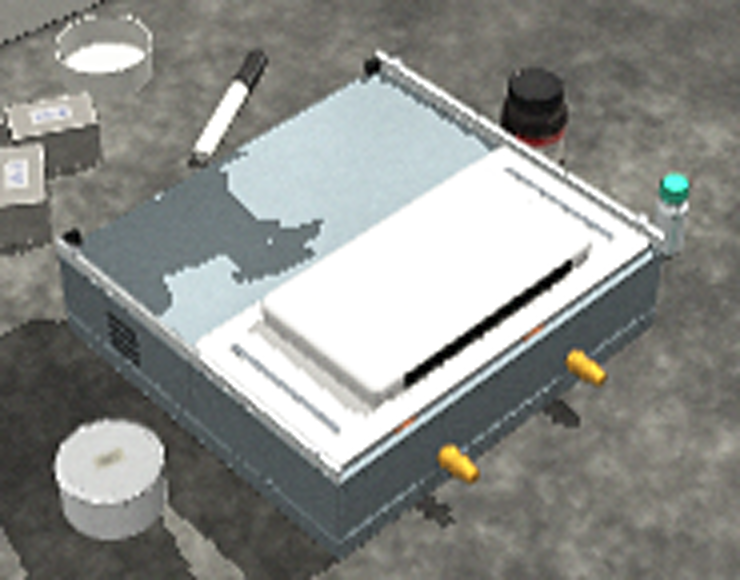

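View pics/side0.png

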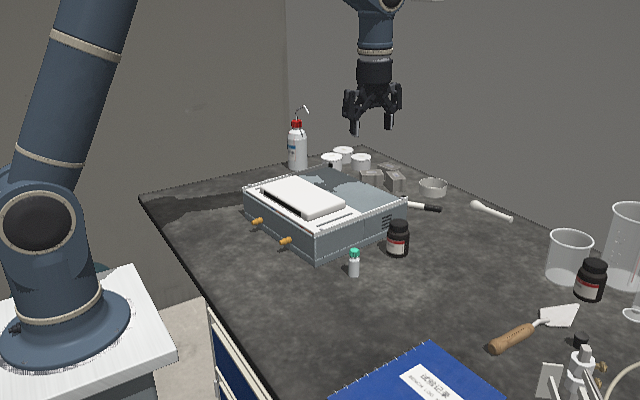

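```bash
cat > h.py <<'E'
import numpy as np
from station import viewer
def proj(m,P):
    R=np.array(m['rotation']);p=(np.atleast_2d(P)-m['xyz'])@R
    return np.c_[m['cx']+m['fx']*p[:,0]/-p[:,2], m['cy']-m['fy']*p[:,1]/-p[:,2]]
def ray(m,u,z):
    d=np.array(m['rotation'])@[(u[0]-m['cx'])/m['fx'],-(u[1]-m['cy'])/m['fy'],-1]
    return np.array(m['xyz'])+d*(z-m['xyz'][2])/d[2]
def box(P,b):
    P=np.atleast_2d(P);c,s=np.cos(b[2]),np.sin(b[2])
    return np.c_[b[0]+c*P[:,0]-s*P[:,1],b[1]+s*P[:,0]+c*P[:,1],P[:,2]]
E
python3 - <<'E'
from h import *
from scipy.optimize import least_squares
m=viewer.camera_model('scene')
px=np.array([[340,556],[338,470],[62,240],[378,53],[660,243],[657,325],[70,322],[404,384],[572,268]])/4+[215,145]
B=np.array([[-140,150,0],[-140,150,87],[-140+280,150,87],[140,-150,87],[-140,-150,87],[-140,-150,0],[140,150,0],[0,0,0],[0,0,0]])/1000
n=7
f=lambda b:(proj(m,box(B[:n],b))-px[:n]).ravel()
r=least_squares(f,[.65,.15,0],loss='soft_l1');b=r.x
print(b,np.degrees(b[2]));print(f(b).reshape(-1,2).round(1))
for u,z in((px[7],.094),(px[8],.094)): print('strip',ray(m,u,z))
for n,u,z in(('tin',(110,455),.04),('bottle',(537,85),.078),('vial',(675,185),.062)):
    print(n,ray(m,np.array(u)/4+[215,145],z))
# what the strip/orange handle positions are in box frame
c,s=np.cos(b[2]),np.sin(b[2])
for u,z in(((404,384),.094),((572,268),.094),((403,425),.057),((532,333),.057)):
    p=ray(m,np.array(u)/4+[215,145],z)[:2]-b[:2];print((c*p[0]+s*p[1]).round(4),(-s*p[0]+c*p[1]).round(4))
w=viewer.camera_model('wrist')
for u in((395,233),(131,257)):print('wrist rail',ray(w,u,.087))
print(box([[-.07,0,.094],[-.045,.06,.057],[-.045,-.06,.057],[-.14,-.15,.087],[.14,-.15,.087]],b))
E
```

```text
[0.59699139 0.08224917 0.09659947] 5.534741890910132
[[-0.1  1.5]
 [-0.1 -0.1]
 [-1.8 -1. ]
 [ 1.1 -0.8]
 [ 2.  -2.4]
 [-0.2 -0. ]
 [-0.3  1.5]]
strip [0.46806099 0.14858677 0.094     ]
strip [ 0.48158761 -0.0016957   0.094     ]
tin [0.57289865 0.29944252 0.04      ]
bottle [ 0.65599164 -0.12516803  0.078     ]
vial [ 0.52414764 -0.14115735  0.062     ]
-0.1219 0.0785
-0.123 -0.0724
-0.1219 0.079
-0.1221 -0.0381
wrist rail [ 0.74984601 -0.04995232  0.087     ]
wrist rail [ 0.47421493 -0.07724249  0.087     ]
[[ 0.52731773  0.07549772  0.094     ]
 [ 0.54641422  0.13762923  0.057     ]
 [ 0.55798814  0.01818868  0.057     ]
 [ 0.47211148 -0.08055442  0.087     ]
 [ 0.75080609 -0.05354861  0.087     ]]
```

The pose fit is consistent: centre (0.597, 0.082), yaw 5.5°, and the cover face at box x −0.122 against −0.124 expected. I'll shut the fingers and move to just in front of the cover block.

Emit:
arm_command(targets=[0, -0.03, 0.01, 0, 0.05, 0, -0.035, 0.01, 0, 0.047, 0, -0.035, 0.01, 0, 0, 0, -0.035, 0.01, 0, 0, 0, -0.035, 0.01, -0.01, 0, 0, -0.03, 0.01, -0.01, 0, 0, -0.03, 0.008, -0.01, 0, 0, 0, 0, -0.01, 0], squeeze=20)

```text
t: 0.82
position: [0.4398, 0.0695, 0.3638]
orientation: [[-0.101, 0.995, -0.004], [0.995, 0.101, -0.001], [-0.0, -0.004, -1.0]]
ft_force: [-1.1, -0.6, -0.8]
grip_width: 0.0004
grasp_force: 0.0
```

Emit:
arm_command(targets=[0, 0, 0, -0.03, 0, 0, 0, 0, -0.03, 0, 0, 0, 0, -0.03, 0, 0, 0, 0, -0.01, 0, 0, 0, 0, 0, 0, 0, 0, 0, 0, 0])

```text
t: 1.32
position: [0.4455, 0.0681, 0.265]
orientation: [[-0.097, 0.995, -0.0], [0.995, 0.097, 0.0], [0.0, -0.0, -1.0]]
ft_force: [0.1, 0.2, 1.2]
grip_width: 0.0003
grasp_force: 0.0
```

```bash
python3 - <<'E'
from station import status, viewer
import cv2,numpy as np
a=viewer.capture("side")[:,:,::-1];cv2.imwrite("pics/s1.png",cv2.resize(a[120:270,200:420],None,fx=3,fy=3))
s=status.get_state();print(s['t'],s['position'],s['orientation'].round(3) if hasattr(s['orientation'],'round') else s['orientation'])
E
```

```text
1.3667 [0.44586482 0.06818405 0.2657489 ] [[-0.097  0.995  0.002]
 [ 0.995  0.097  0.   ]
 [ 0.     0.002 -1.   ]]
```

View pics/s1.png

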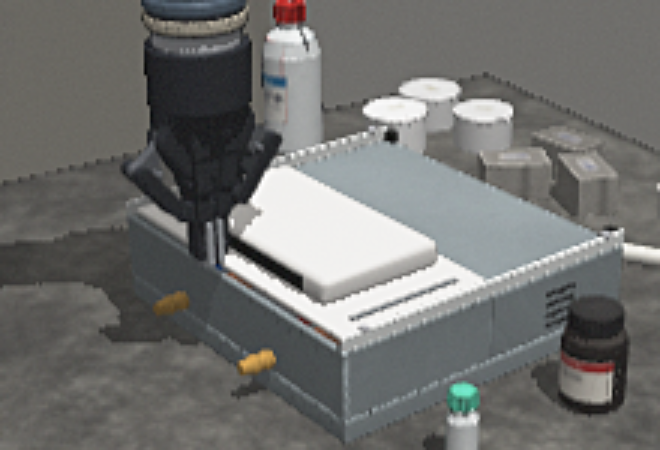

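The closed fingertips stand just in front of the black strip, at crop (205,262). They are above the plate and below the block top, so I'll push along the box's x.

Emit:
arm_command(targets=[0, 0.008, 0.001, 0, 0, 0, 0.008, 0.001, 0, 0, 0, 0.008, 0.001, 0, 0, 0, 0.01, 0.001, 0, 0, 0, 0.01, 0.001, 0, 0, 0, 0.01, 0.001, 0, 0, 0, 0.01, 0.001, 0, 0, 0, 0.01, 0.001, 0, 0])

```text
t: 2.03
position: [0.5201, 0.0761, 0.2646]
orientation: [[-0.097, 0.995, -0.0], [0.995, 0.097, 0.0], [0.0, -0.0, -1.0]]
ft_force: [-1.6, -0.6, 1.4]
grip_width: 0.0001
grasp_force: 1.0
```

Emit:
arm_command(targets=[0, 0.01, 0.001, 0, 0, 0, 0.01, 0.001, 0, 0, 0, 0.01, 0.001, 0, 0, 0, 0.01, 0.001, 0, 0, 0, 0.01, 0.001, 0, 0, 0, 0, 0, 0, 0])

```text
t: 2.53
position: [0.5714, 0.0813, 0.2649]
orientation: [[-0.097, 0.995, 0.003], [0.995, 0.097, 0.001], [0.0, 0.004, -1.0]]
ft_force: [-0.1, 1.1, -0.9]
grip_width: -0.0002
grasp_force: 0.0
```

Emit:
arm_command(targets=[0, 0.006, 0.001, 0, 0, 0, 0.005, 0, 0, 0, 0, 0.004, 0.001, 0, 0, 0, 0.003, 0, 0, 0, 0, 0, 0, 0, 0])

```text
t: 2.95
position: [0.5875, 0.0831, 0.2646]
orientation: [[-0.097, 0.995, 0.001], [0.995, 0.097, 0.0], [0.0, 0.001, -1.0]]
ft_force: [0.8, -0.5, -0.4]
grip_width: -0.0003
grasp_force: 0.0
```

```bash
python3 - <<'E'
from station import status, viewer
import cv2,numpy as np
a=viewer.capture("scene")[:,:,::-1];a=a[145:290,215:400]
cv2.imwrite("pics/sc2.png",cv2.resize(a,None,fx=4,fy=4,interpolation=cv2.INTER_CUBIC))
s=status.get_state();print(s['t'],s['position'],s['ft_force'])
E
```

```text
3.0 [0.5874103  0.08305169 0.26475806] [-0.06720998  0.65634558  0.05521858]
```

View pics/sc2.png

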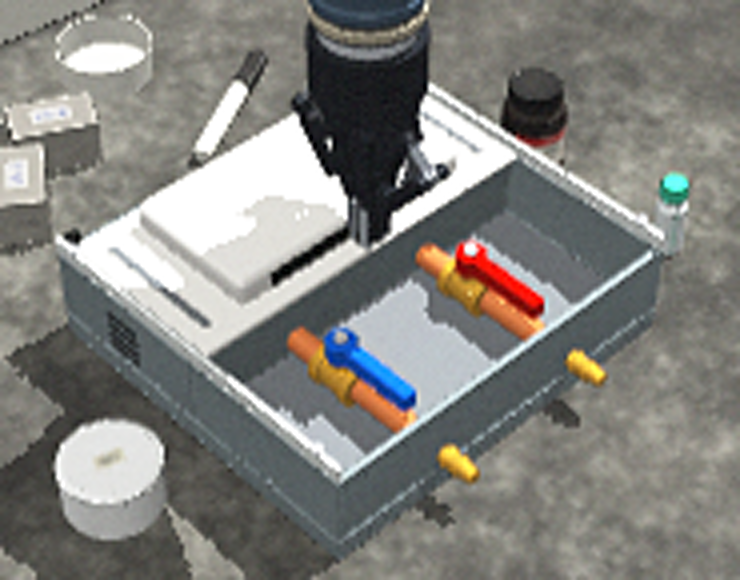

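The cover is nearly fully back. Red is the right-hand valve (hub (470,252), tip (540,300) in the crop), and blue is on the left. I'll nudge the cover until its stop is felt.

Emit:
arm_command(targets=[0, 0.003, 0, 0, 0, 0, 0.003, 0, 0, 0, 0, 0, 0, 0, 0])

```text
t: 3.25
position: [0.5902, 0.0833, 0.2645]
orientation: [[-0.097, 0.995, -0.011], [0.995, 0.097, -0.001], [-0.0, -0.011, -1.0]]
ft_force: [-13.4, -2.1, 8.7]
grip_width: 0.0001
grasp_force: 6.3
```

Emit:
arm_command(targets=[0, 0.002, 0, 0, 0, 0, 0, 0, 0, 0])

```text
t: 3.42
position: [0.591, 0.0834, 0.2645]
orientation: [[-0.098, 0.995, -0.015], [0.995, 0.098, -0.002], [-0.0, -0.015, -1.0]]
ft_force: [-15.6, -0.6, 14.1]
grip_width: -0.0001
grasp_force: 8.5
```

```bash
python3 - <<'E'
from h import *
m=viewer.camera_model('scene');b=[.597,.0822,.0966]
for u,z in(((470,250),.065),((540,295),.065),((342,337),.065),((412,390),.065)):
    p=ray(m,np.array(u)/4+[215,145],z);print(p.round(4))
P=box([[-.045,-.06,.065],[-.111,-.06,.065],[-.045,.06,.065],[-.111,.06,.065],[-.095,-.1,.2]],b);print(P.round(4))
print((proj(m,P)-[215,145])*4)
E
```

```text
[0.5591 0.0194 0.065 ]
[0.4968 0.0106 0.065 ]
[0.5464 0.1377 0.065 ]
[0.482  0.1309 0.065 ]
[[ 0.558   0.0181  0.065 ]
 [ 0.4923  0.0118  0.065 ]
 [ 0.5464  0.1376  0.065 ]
 [ 0.4807  0.1312  0.065 ]
 [ 0.5121 -0.0265  0.2   ]]
[[472.41764593 250.09960477]
 [543.21103866 299.52369171]
 [342.1896902  336.91304255]
 [412.89793559 391.42439758]
 [579.7472403  103.3793972 ]]
```

The cover is at its stop (15 N) and the handle model matches the picture to 2–4 mm. Next I back off and go above the right side of the red handle.

Emit:
arm_command(targets=[0, -0.02, -0.002, 0, 0, 0, -0.02, -0.02, 0.01, 0, 0, -0.02, -0.03, 0.005, 0, 0, -0.02, -0.03, 0, 0, 0, -0.005, -0.027, 0, 0, 0, 0, 0, 0, 0, 0, 0, 0, 0, 0])

```text
t: 4.0
position: [0.51, -0.0277, 0.2803]
orientation: [[-0.093, 0.996, 0.002], [0.996, 0.093, -0.0], [-0.001, 0.002, -1.0]]
ft_force: [-0.2, 0.4, -0.1]
grip_width: 0.0002
grasp_force: 0.0
```

Emit:
arm_command(targets=[0, 0, 0, -0.02, 0, 0, 0, 0, -0.02, 0, 0, 0, 0, -0.017, 0, 0, 0, 0, 0, 0])

```text
t: 4.33
position: [0.5095, -0.0245, 0.2202]
orientation: [[-0.099, 0.995, -0.005], [0.995, 0.099, 0.001], [0.001, -0.005, -1.0]]
ft_force: [-0.6, 0.8, -0.5]
grip_width: 0.0001
grasp_force: 0.0
```

```bash
python3 - <<'E'
from station import status, viewer
import cv2,numpy as np
a=viewer.capture("scene")[:,:,::-1];a=a[145:290,215:400]
cv2.imwrite("pics/sc3.png",cv2.resize(a,None,fx=4,fy=4,interpolation=cv2.INTER_CUBIC))
s=status.get_state();print(s['t'],s['position'],s['ft_force'])
E
```

```text
4.3833 [ 0.5100512  -0.02462132  0.22159434] [ 0.06389773 -0.6258303   0.59221536]
```

View pics/sc3.png

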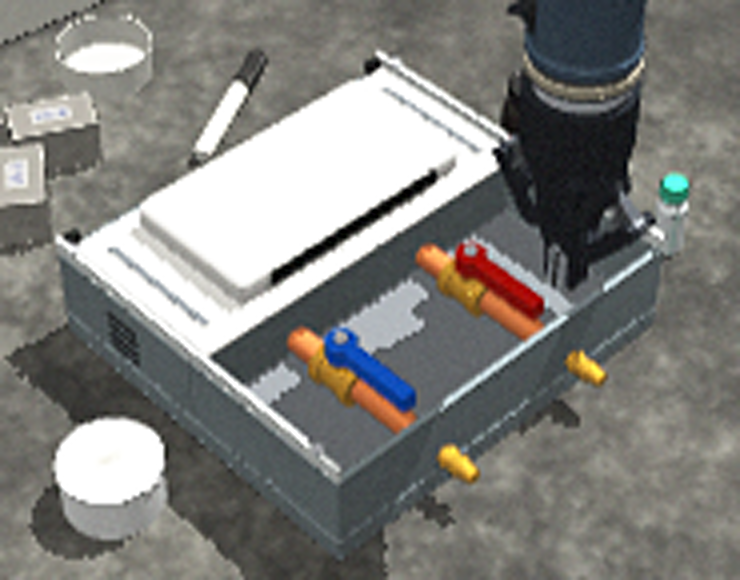

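The cover is fully back. The fingertips (570,285) stand free to the right of the red handle, inside the well. I'll push along the arc.

Emit:
arm_command(targets=[0, -0.003, 0.01, 0, 0, 0, -0.002, 0.01, 0, 0, 0, -0.003, 0.009, 0, 0, 0, -0.003, 0.009, 0, 0, 0, 0, 0.01, 0, 0, 0, 0.001, 0.011, 0, 0, 0, 0, 0, 0, 0])

```text
t: 4.97
position: [0.5001, 0.0359, 0.2231]
orientation: [[-0.101, 0.995, 0.001], [0.995, 0.101, 0.001], [0.001, 0.001, -1.0]]
ft_force: [0.3, 0.1, 0.2]
grip_width: 0.0001
grasp_force: 0.0
```

Emit:
arm_command(targets=[0, 0.005, 0.011, 0, 0, 0, 0.006, 0.01, 0, 0, 0, 0.007, 0.005, 0, 0, 0, 0.007, 0.005, 0, 0, 0, 0.007, 0.005, 0, 0, 0, 0, 0, 0, 0, 0, 0, 0, 0, 0])

```text
t: 5.55
position: [0.5326, 0.0696, 0.2226]
orientation: [[-0.097, 0.995, 0.001], [0.995, 0.097, 0.001], [0.001, 0.001, -1.0]]
ft_force: [-0.3, 0.2, 0.7]
grip_width: -0.0001
grasp_force: 0.0
```

Now small nudges until the stop is felt.

Emit:
arm_command(targets=[0, 0.003, 0, 0, 0, 0, 0.002, 0, 0, 0, 0, 0, 0, 0, 0])

```text
t: 5.8
position: [0.5348, 0.0697, 0.2224]
orientation: [[-0.097, 0.995, -0.008], [0.995, 0.097, 0.0], [0.001, -0.008, -1.0]]
ft_force: [-9.4, 1.2, 6.6]
grip_width: 0.0001
grasp_force: 4.4
```

```bash
python3 - <<'E'
from station import status, viewer
import cv2,numpy as np
a=viewer.capture("scene")[:,:,::-1];a=a[185:265,280:390]
cv2.imwrite("pics/sc4.png",cv2.resize(a,None,fx=6,fy=6,interpolation=cv2.INTER_CUBIC))
s=status.get_state();print(s['t'],s['position'],s['ft_force'])
E
```

```text
5.85 [0.53472499 0.06966041 0.22241369] [-8.39265658  1.00112747  5.75847027]
```

View pics/sc4.png

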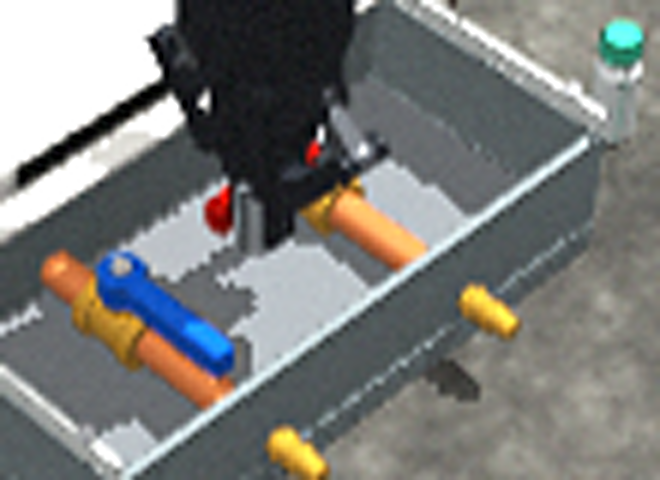

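The handle is at its stop (9 N) with its tip at (215,212), across the pipe. I'll back off and lift clear, then check.

Emit:
arm_command(targets=[0, -0.012, -0.001, 0, 0, 0, -0.008, 0, 0, 0, 0, 0, 0, 0.03, 0, 0, 0, 0, 0.04, 0, 0, 0, 0, 0.04, 0, 0, -0.02, -0.03, 0.035, 0, 0, -0.01, -0.03, 0.03, 0, 0, 0, 0, 0, 0])

```text
t: 6.52
position: [0.4908, 0.0094, 0.3963]
orientation: [[-0.089, 0.996, 0.011], [0.996, 0.089, -0.002], [-0.003, 0.011, -1.0]]
ft_force: [1.0, -0.8, -0.4]
grip_width: 0.0005
grasp_force: 0.0
```

```bash
python3 - <<'E'
from station import status, viewer
import cv2,numpy as np
a=viewer.capture("scene")[:,:,::-1];a=a[145:290,215:400]
cv2.imwrite("pics/sc5.png",cv2.resize(a,None,fx=4,fy=4,interpolation=cv2.INTER_CUBIC))
s=status.get_state();print(s['t'],s['position'],s['ft_force'])
E
```

```text
6.5667 [0.49092726 0.0116728  0.3938694 ] [-0.66158185  0.09855388 -0.6353951 ]
```

View pics/sc5.png

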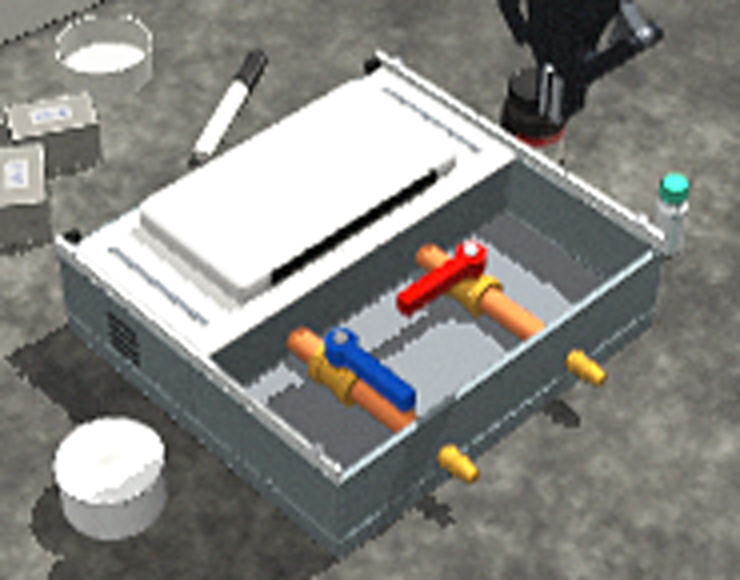

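Red hub (470,252) to tip (405,302) lies parallel to the box's y, and the predicted shut tip is about (400,298). The cover is back, and blue and the loose items are unmoved, so I'm handing in.

```bash
python3 -c "
from station import env
print(env.hand_in())"
```

```text
the job is handed in; nothing more can be done
None
```

The cover is pushed back to its stop and the red handle is turned clockwise to its stop across its pipe; blue, tin, bottle and vial look unmoved in the last picture, and the job is handed in (no verdict was returned).

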